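# Seat the short sample cell in the polarimeter

## Task

Take the shorter of the two steel sample cells from the white rest, lay it in the polarimeter's V-groove in front of the port, and slide it along the groove under the sprung roller until it is fully home against the end stop, its sprung seal ring pressed right back. Be gentle: the cell's end windows are glass, so neither drop it nor press it hard. Let go of it there and leave the longer cell and everything else as they are.

Things in the scene. Friction and masses are not known exactly. Their poses are not given: they have to be found in the camera images.
- short_cell: The cell to load: steel, 150 mm long, 0.2 to 0.31 kg. Each end is a collar 32 mm in diameter, 50 mm long, its last 8 mm chamfered down to a flat 22 mm end face with a glass window. The 22 mm waist between, 50 mm long, is the place to grip. Origin at its centre, on its axis; x along the cell; ends alike. It starts level in either slot of the rest, axis 48.6 mm above the worktop.
- long_cell: The other cell, alike but 200 mm long (collars 70 mm, waist 60 mm long), 0.33 kg, lying in the other slot. Origin at its centre, x along it. Must stay where it is.
- cell_rest: Fixed white plastic rest, 115 x 165 mm (local x by y), two slots at local y = -47.5 and +47.5 mm, cells lying along its local x. Each slot is two V-saddles 14 mm long at local x = -42 and +42 mm, 40 mm high, 34 mm wide; between them only the 10 mm thick base plate lies under the cell. Origin at the centre of its underside.
- polarimeter: Fixed bench instrument, white base 400 x 130 x 22 mm. Origin: centre of its underside; local x along the groove toward the port, z up. Lamp housing at x = -0.195 to -0.130, 84 mm high; hood with the port at x = 0.082 to 0.197, 92 mm high. Between them nothing rises above the groove's edges (43.5 mm). A cell dropped or knocked into it (over 60 N) would be spoilt.
- groove (a point): Point on the axis of a cell lying in the groove (52.6 mm above the worktop), midway along its open part, 110 mm before the port's mouth. Axes as the polarimeter's. The 90 degree aluminium V-groove is 34 mm wide over its edges, which are 9 mm below this axis, and runs from x = -0.10 here on into the port. In the open groove a cell slides under 1 to 3.5 N.
- port (a point): Centre of the port's mouth on the hood's face, on the axis of a cell in the groove; x points into the port. The opening is 50 mm wide, its roof 26 mm above the axis. The cell's nose is (x of the cell's centre in this frame) + 75 mm inside.
- roller (a point): Lowest point of a sprung roller that hangs in the port, 20 mm inside the mouth, 2.5 mm lower than a collar's top. The chamfered nose lifts it, which takes up to about 13 N; it then presses on the collar, and sliding the cell takes 4 to 11 N, differing from day to day. Friction then holds it where it is left.
- stop_nominal (a point): Middle of where the end stop may be, 43 mm inside the mouth, on the axis. The stop is out of sight, set anywhere within 12 mm either way along x and must be found by feel: the nose first meets a sprung seal ring that yields 3 mm under 1 to 2.5 N (on top of the friction), then the stop is solid and the force climbs steeply. Fully home is at that solid stop; over 18 N on it cracks the window.
- timer: White square bench timer, 64 x 64 x 18 mm. Bystander. Origin at the centre of its underside.
- pen: White marker pen with a black cap, 135 mm long, 16 mm thick, lying. Bystander. Origin under its middle.
- jar: White plastic jar with a screw cap, 62 mm in diameter, 86 mm high. Bystander. Origin at the centre of its underside.
- adapter: White plastic adapter with a hexagonal foot, 30 x 34 x 43 mm, standing. Bystander. Origin at the centre of its underside.
- small_beaker: Translucent plastic beaker, 57 mm in diameter, 61 mm high. Bystander. Origin at the centre of its underside.
Things that resemble listed ones, but are neither listed nor needed, are in the scene too. Leave any green look-alike of the short_cell alone.

How it is judged:
By the outcome, as a careful person would: the job done as asked, in the order asked, and still so for the second after the job is handed in, with the robot touching nothing.
It also fails if it takes over 72 s, if anything falls off the work surface, if the arm or the gripper's body presses on something with over 40 N, if the wrist force passes 120 N, or if a joint passes its speed limit or range.

## Robot

A 6-joint arm with a two-finger parallel gripper is mounted at the origin on a cart in front of the work surface, level with it; the furniture and walls round the work are solid. World frame = base frame: x ahead of the robot, y to its left, z up, the work surface at z = 0. Lengths are in m, angles in rad, forces in N, time in s.
With the tool pointing down it reaches from about 0.325 to 1 m from the base axis. Payload 5.1 kg.
Tool frame: the origin (TCP) lies on the centre line of the jaws, within the pads' length; the fingertips stand 17 mm ahead of it and the grasp point (between the pads) lies 2 mm behind it (ctrl.tcp_to_tips is the x of the fingertips in the tool frame, in m); x points along the fingers, y is the direction in which the jaws open and shut, and the axes are right-handed (so a half turn about x gives the same grasp; the last joint's range is limited). The gripper opens to 85 mm and grips with 20 to 120 N. Pads are 22 mm wide; open, the fingers measure 114 mm over their backs; the gripper's body (76 mm by 85 mm) begins 54 mm behind the grasp point. The pads swing forward as they close: fully open they stand 13 mm farther back than shut.
Start: joints at [1.062, 0.124, 1.65, -0, 1.367, -0.083], TCP at [0.269, 0.592, 0.248] pointing down, gripper open.
Joint ranges: [-2.61, 2.61], [-1.02, 2.33], [0.03, 2.71], [-1.35, 4.49], [0.32, 2.68], [-2.91, 2.91]. Speed limits (rad/s): [2.57, 2.57, 3.14, 3.14, 3.14, 3.14].

## Interface

Orientations are given as a rotation vector (axis times angle).
In Python, from workcell import ctrl gives the robot as it stands. The module is installed in compiled form; this text tells all that it offers.
- The arm moves only by the tool servo_tool, never from a script. Its argument "commands" is a list of rows, each a list of 3 entries, a list of its own where there are three numbers: the shift along the tool's x, y, z in m, then the turn, a rotation vector about the tool's x, y, z in rad, then the closure, from 0 (fully open) to 1 (shut). A call has exactly 5 rows; each row is the pose to reach, as a shift and turn from the pose measured when the call began, along the tool's axes at that moment; what a row does not reach only later rows make up. A row lasts 1/10 s, in which the tool goes at most 50 mm and 8.59 degrees, less where a joint would pass 70% of its speed; a pose out of reach is approached as far as the arm can. A call with a gripper value outside its range is refused whole. The fingers move at their own pace and stop on an object; "newtons" is the grip in N (left out, the last holds). Time passes only in rows, so rows that repeat a pose let the fingers close, or fill a call up. It gives the time, the measured TCP pose, the force and the opening at its end, in the units of the state.
- ctrl.state(): the state, without advancing time (a new reading comes with each control period).
- ctrl.capture(name): name is "scene" or "top" or "wrist"; returns the picture (420x560x3 uint8, blue, green, red); there is no depth.
- ctrl.camera_params(name): a dict with "intrinsics" (3x3 intrinsics, pixels), "world_from_camera" (4x4, takes a point from camera to world coordinates). Camera axes: x right, y up, looking along -z (the intrinsics and any distortion apply to the point x, -y, -z); pixel columns grow to the right and rows downward; lengths in m; the calibration is good to about 2 mm. A picture is of the moment at which its call begins: read the wrist's pose just before it. camera_params takes no time and is no camera call; for the wrist camera it gives the pose at the moment of the call.
- ctrl.hand_in(): hands the job in, once; it reports no verdict.
The state is a dict: "time_s": time; "joint_positions": joint angles; "dq": joint speeds; "effort": joint torques, N m; "ee_pos": TCP position; "orientation": TCP orientation; "contact_force": force on the tool from outside, world axes, zero at the start; "moment": the same for the moment, N m; "gripper_width": opening from 0.0 (shut) to 1.0 (fully open).
Only numpy, scipy, OpenCV 4.12 (cv2) and the standard library are available. Lean on these libraries where they do the work, as an engineer would, in place of code of your own. Each camera call takes 0.05 s, during which the arm holds its last target. There are 200 camera calls.

## Working session

There is one attempt and no reset: what is moved stays moved. The work goes in short steps, Python scripts to look and compute and a tool call to move; the robot and the scene stay as the last step left them, time stands still between calls to the robot, and variables do not carry over. Pictures are saved under pics/ and viewed, about 8 in all and at most 12, crops included, and the job is handed in when it is done.

Besides the shell and the picture viewer there is one more tool, called after "Call:" as a command line: name --argument value ..., lists and objects as JSON in quotes. servo_tool: Moves the arm, as the interface text tells. Its arguments: {"type":"object","properties":{"commands":{"type":"array"},"newtons":{"type":"number"}},"required":["commands"]}

```bash
mkdir -p pics; python3 - <<'E'
from workcell import ctrl
import cv2,numpy as np
np.set_printoptions(precision=4,suppress=True)
for n in("top","scene"):
    cv2.imwrite(f"pics/{n}0.png",ctrl.capture(n)); p=ctrl.camera_params(n); print(n,p)
print(ctrl.state())
E
```

```text
top {'intrinsics': array([[520.9925,   0.    , 280.6649],
       [  0.    , 520.9925, 207.3777],
       [  0.    ,   0.    ,   1.    ]]), 'world_from_camera': array([[ 0.0155,  0.9857, -0.168 ,  0.2871],
       [-0.9999,  0.0165,  0.0045, -0.0637],
       [ 0.0072,  0.1679,  0.9858,  1.4861],
       [ 0.    ,  0.    ,  0.    ,  1.    ]])}
scene {'intrinsics': array([[416.6591,   0.    , 280.9816],
       [  0.    , 416.6591, 209.6697],
       [  0.    ,   0.    ,   1.    ]]), 'world_from_camera': array([[ 0.7766,  0.3636, -0.5145, -0.1316],
       [-0.6299,  0.4369, -0.6421, -0.9013],
       [-0.0087,  0.8228,  0.5683,  0.8167],
       [ 0.    ,  0.    ,  0.    ,  1.    ]])}
{'time_s': 0.1, 'joint_positions': array([ 1.0624,  0.1244,  1.6515, -0.    ,  1.3675, -0.0826]), 'dq': array([-0.0012, -0.0014, -0.003 ,  0.0007,  0.0002, -0.0024]), 'effort': array([ -0.0005, -42.4931, -36.6653,  -0.0001,   0.0039,  -0.    ]), 'ee_pos': array([0.2683, 0.5915, 0.2472]), 'orientation': array([ 0.3326,  1.5454, -0.3354]), 'contact_force': array([-0.0323,  0.4907,  0.7079]), 'moment': array([-0.0059, -0.014 , -0.0582]), 'gripper_width': 1.0021850926604947}
```

View pics/top0.png

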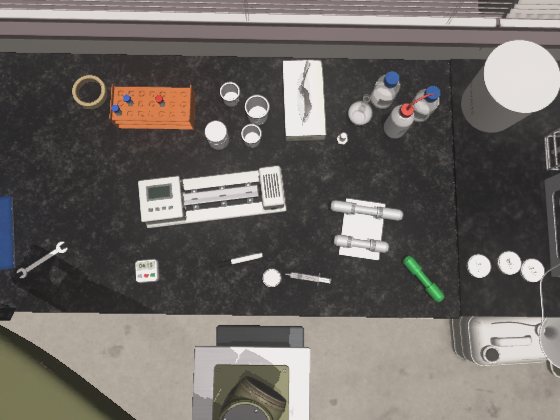

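View pics/scene0.png

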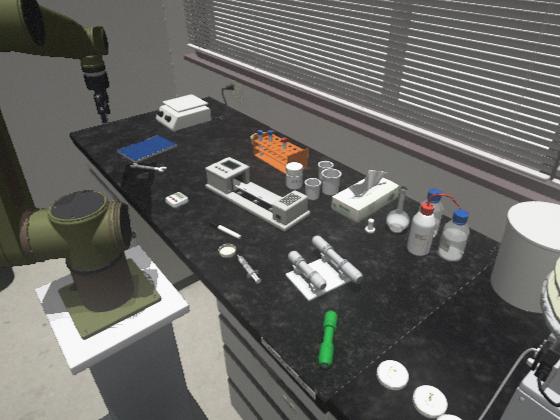

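The top view shows the short cell at about (361,243) in the near slot and the long cell at (367,211). The polarimeter spans (140..285, 168..226). Its wide block with the display (the hood) is on the left, so the port faces right. Next I'll enlarge both areas.

```bash
python3 - <<'E'
import cv2,numpy as np
im=cv2.imread("pics/top0.png")
a=cv2.resize(im[160:230,132:292],None,fx=5,fy=5,interpolation=cv2.INTER_CUBIC)
b=cv2.resize(im[190:265,320:410],None,fx=8,fy=8,interpolation=cv2.INTER_CUBIC)
cv2.imwrite("pics/a.png",a);cv2.imwrite("pics/b.png",b)
E
```

```text
(no output)
```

View pics/a.png

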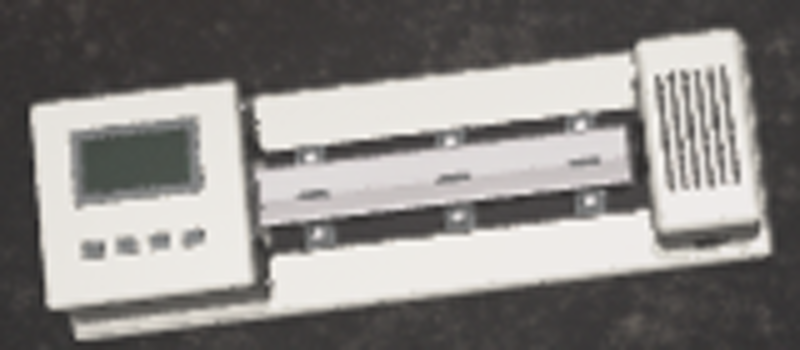

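View pics/b.png

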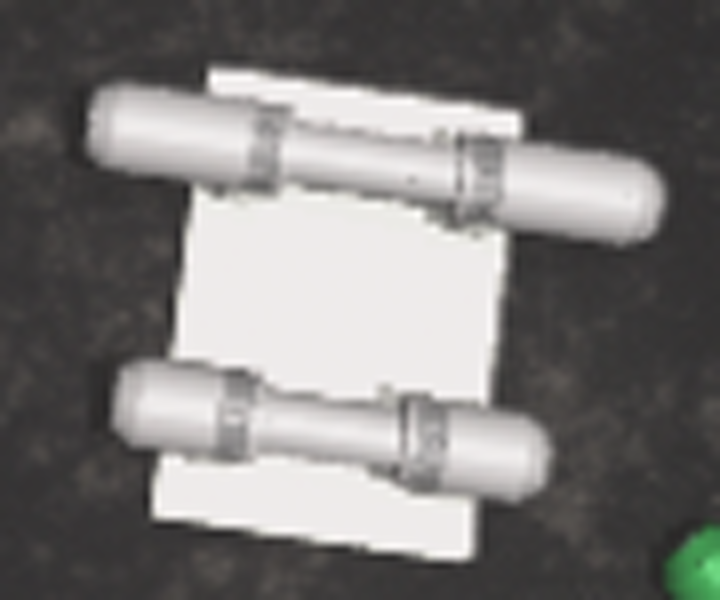

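The first crop shows the hood's top-right corners at (235,82) and (252,290), and the groove midline from (261,197) to (630,155). The second shows the short cell's end faces at about (118,402) and (548,458), and its waist from (256,420) to (405,440).

```bash
cat >h.py <<'E'
import numpy as np
from workcell import ctrl
from scipy.spatial.transform import Rotation as R
np.set_printoptions(precision=4,suppress=True)
def px2w(cam,uv,z,P=None):
    P=P or ctrl.camera_params(cam);K=P["intrinsics"];T=P["world_from_camera"]
    d=np.linalg.inv(K)@[uv[0],uv[1],1];d=T[:3,:3]@(d*[1,-1,-1]);o=T[:3,3]
    return o+d*(z-o[2])/d[2]
def w2px(P,w):
    K=P["intrinsics"];T=np.linalg.inv(P["world_from_camera"]);c=(T@[*w,1])[:3]*[1,-1,-1];u=K@c;return u[:2]/u[2]
def goal(pos,yaw):  # tool down, y axis of the tool at world yaw; relative move
    s=ctrl.state();Rm=R.from_rotvec(s["orientation"])
    y=np.array([np.cos(yaw),np.sin(yaw),0]);x=np.array([0,0,-1.]);G=R.from_matrix(np.c_[x,y,np.cross(x,y)])
    print("shift",Rm.inv().apply(np.array(pos)-s["ee_pos"]),"turn",(Rm.inv()*G).as_rotvec(),"jaw yaw now",np.arctan2(*Rm.as_matrix()[[1,0],1]),"pos",s["ee_pos"])
E
python3 - <<'E'
from h import *
f=lambda c,s,o:[(c[0]+.5)/s-.5+o[0],(c[1]+.5)/s-.5+o[1]]
A=lambda c,z:px2w("top",f(c,5,(132,160)),z)
B=lambda c,z:px2w("top",f(c,8,(320,190)),z)
for n,c,z in [("hTL",(32,104),.092),("hTR",(235,82),.092),("hBR",(252,290),.092),("hBL",(50,305),.092),("lTL",(637,42),.084),("lTR",(742,30),.084),("lBL",(655,238),.084),("g1",(261,197),.0435),("g2",(630,155),.0435)]: print(n,A(c,z))
g1,g2=A((261,197),.0435),A((630,155),.0435);print("groove yaw (to +port)",np.arctan2(*(g1-g2)[[1,0]]),np.linalg.norm(g1-g2))
e1,e2=B((118,402),.0486),B((548,458),.0486);w=[B((256,420),.0486),B((405,440),.0486)]
print(e1,e2,"mid",(e1+e2)/2,np.linalg.norm(e1-e2),"yaw",np.arctan2(*(e1-e2)[[1,0]]),"waist",w,(w[0]+w[1])/2)
s=ctrl.state();print(R.from_rotvec(s["orientation"]).as_matrix())
P=ctrl.camera_params("wrist");T=P["world_from_camera"];Rm=R.from_rotvec(s["orientation"])
print("cam in tool",Rm.inv().apply(T[:3,3]-s["ee_pos"]),Rm.as_matrix().T@T[:3,:3],P["intrinsics"])
E
```

```text
hTL [0.5929 0.321  0.092 ]
hTR [0.6071 0.2108 0.092 ]
hBR [0.4922 0.196  0.092 ]
hBL [0.4822 0.3045 0.092 ]
lTL [ 0.6354 -0.0085  0.084 ]
lTR [ 0.6433 -0.0665  0.084 ]
lBL [ 0.5257 -0.0208  0.084 ]
g1 [0.5523 0.2025 0.0435]
g2 [ 0.5799 -0.0044  0.0435]
groove yaw (to +port) 1.7034596334234333 0.20877522427561576
[ 0.4434 -0.2204  0.0486] [ 0.4263 -0.3692  0.0486] mid [ 0.4348 -0.2948  0.0486] 0.1497849797460199 yaw 1.4568807071214478 waist [array([ 0.4379, -0.2682,  0.0486]), array([ 0.4318, -0.3197,  0.0486])] [ 0.4348 -0.294   0.0486]
[[-0.0009  0.413   0.9107]
 [-0.0016  0.9107 -0.413 ]
 [-1.     -0.0019 -0.0002]]
cam in tool [-0.1262  0.0008 -0.0677] [[ 0.001   0.2645 -0.9644]
 [ 1.      0.0013  0.0013]
 [ 0.0016 -0.9644 -0.2645]] [[316.6836   0.     284.3551]
 [  0.     316.6836 205.8243]
 [  0.       0.       1.    ]]
```

```bash
python3 - <<'E'
from h import *
print(ctrl.tcp_to_tips)
goal([.4348,-.2945,.20],-.114)
E
```

```text
0.017
shift [ 0.0485 -0.738   0.5176] turn [1.259  0.001  0.0017] jaw yaw now 1.1450127927975071 pos [0.2683 0.5915 0.2472]
```

Call:
servo_tool --commands '[[[0.0, -0.738, 0.518], [1.259, 0, 0], 0], [[0.0, -0.738, 0.518], [1.259, 0, 0], 0], [[0.0, -0.738, 0.518], [1.259, 0, 0], 0], [[0.0, -0.738, 0.518], [1.259, 0, 0], 0], [[0.0, -0.738, 0.518], [1.259, 0, 0], 0]]' --newtons 40

```text
time_s: 0.6
ee_pos: [0.3144, 0.3443, 0.2477]
orientation: [0.916, 1.368, -0.919]
contact_force: [1.1, -0.0, -0.4]
gripper_width: 1.003
```

```bash
python3 - <<'E'
from h import *
goal([.4348,-.2945,.20],-.114)
E
```

```text
shift [ 0.0488 -0.1312  0.6365] turn [0.5037 0.0018 0.0009] jaw yaw now 0.3896916090254579 pos [0.3144 0.3443 0.2477]
```

Call:
servo_tool --commands '[[[0.02, -0.131, 0.637], [0.504, 0, 0], 0.3], [[0.02, -0.131, 0.637], [0.504, 0, 0], 0.3], [[0.02, -0.131, 0.637], [0.504, 0, 0], 0.3], [[0.02, -0.131, 0.637], [0.504, 0, 0], 0.3], [[0.02, -0.131, 0.637], [0.504, 0, 0], 0.3]]'

```text
time_s: 1.1
ee_pos: [0.3604, 0.0988, 0.2406]
orientation: [1.292, 1.151, -1.294]
contact_force: [1.7, 0.2, -0.3]
gripper_width: 0.7
```

```bash
python3 - <<'E'
from h import *
goal([.4348,-.2945,.20],-.114)
E
```

```text
shift [0.0413 0.1189 0.3822] turn [-0.0006  0.0018 -0.0001] jaw yaw now -0.1145780233431547 pos [0.3604 0.0988 0.2406]
```

Call:
servo_tool --commands '[[[0.04, 0.119, 0.382], [0, 0.0015, 0], 0.4], [[0.04, 0.119, 0.382], [0, 0.0015, 0], 0.4], [[0.04, 0.119, 0.382], [0, 0.0015, 0], 0.4], [[0.04, 0.119, 0.382], [0, 0.0015, 0], 0.4], [[0.04, 0.119, 0.382], [0, 0.0015, 0], 0.4]]'

```text
time_s: 1.6
ee_pos: [0.4063, -0.146, 0.216]
orientation: [1.294, 1.152, -1.293]
contact_force: [0.9, 0.5, 0.7]
gripper_width: 0.599
```

```bash
python3 - <<'E'
from h import *
goal([.4348,-.2945,.20],-.114)
E
```

```text
shift [0.016  0.0454 0.1442] turn [-0.0014  0.0002 -0.0006] jaw yaw now -0.1154390745014391 pos [ 0.4063 -0.146   0.216 ]
```

Call:
servo_tool --commands '[[[0.016, 0.0454, 0.1442], [0, 0, 0], 0.4], [[0.016, 0.0454, 0.1442], [0, 0, 0], 0.4], [[0.016, 0.0454, 0.1442], [0, 0, 0], 0.4], [[0.016, 0.0454, 0.1442], [0, 0, 0], 0.4], [[0.016, 0.0454, 0.1442], [0, 0, 0], 0.4]]'

```text
time_s: 2.1
ee_pos: [0.4343, -0.2952, 0.199]
orientation: [1.296, 1.153, -1.296]
contact_force: [1.1, -0.1, -0.1]
gripper_width: 0.598
```

```bash
python3 - <<'E'
from h import *
import cv2
goal([.4348,-.2945,.20],-.114)
P=ctrl.camera_params("wrist");im=ctrl.capture("wrist");np.save("P1.npy",P,allow_pickle=True)
cv2.imwrite("pics/w1.png",im)
y=-.114+np.pi/2
for d in(-.075,0,.075): print(w2px(P,[.4348+d*np.cos(y),-.2945+d*np.sin(y),.0486]))
E
```

```text
shift [-0.001   0.0004 -0.0007] turn [-0.0037 -0.0015  0.0014] jaw yaw now -0.11766321886728948 pos [ 0.4343 -0.2952  0.199 ]
[286.1088 272.3691]
[285.7969 196.4821]
[285.4384 109.2558]
```

View pics/w1.png

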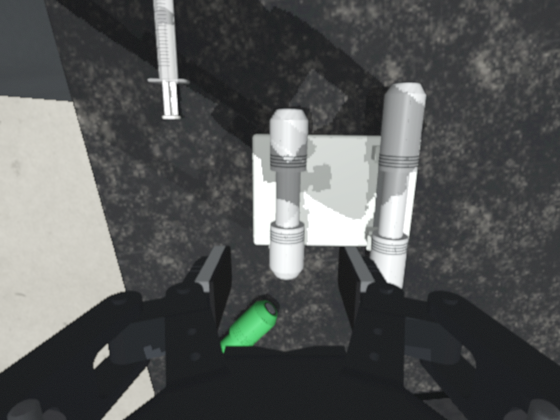

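The wrist view shows the short cell's ends at about (290,112) and (286.5,275), close to the prediction. I'll refine its pose from these.

```bash
python3 - <<'E'
from h import *
P=np.load("P1.npy",allow_pickle=True).item()
a=px2w(0,(290,111.5),.0486,P);b=px2w(0,(286.5,276),.0486,P);print(a,b,(a+b)/2,np.linalg.norm(a-b));d=a-b
y=np.arctan2(d[1],d[0]);print("yaw",y)
for s in((.4348,-.2945),(a+b)[:2]/2): goal([*s,.0586],y-np.pi/2)
E
```

```text
[ 0.4469 -0.2222  0.0486] [ 0.4262 -0.3729  0.0486] [ 0.4366 -0.2976  0.0486] 0.15207284221762354
yaw 1.4341081001831475
shift [0.1407 0.0005 0.0005] turn [ 0.0205 -0.0012  0.0008] jaw yaw now -0.1161984276224816 pos [ 0.4344 -0.2941  0.1993]
shift [0.1407 0.0026 0.0033] turn [ 0.0205 -0.0012  0.0008] jaw yaw now -0.1161984276224816 pos [ 0.4344 -0.2941  0.1993]
```

Call:
servo_tool --commands '[[[0.03, 0.0017, 0.0025], [0.012, 0, 0], 0.4], [[0.065, 0.0017, 0.0025], [0.012, 0, 0], 0.4], [[0.1, 0.0017, 0.0025], [0.012, 0, 0], 0.4], [[0.13, 0.0017, 0.0025], [0.012, 0, 0], 0.4], [[0.14, 0.0017, 0.0025], [0.012, 0, 0], 0.4]]'

```text
time_s: 2.65
ee_pos: [0.4339, -0.2933, 0.0562]
orientation: [1.303, 1.155, -1.303]
contact_force: [-0.3, 0.1, -1.0]
gripper_width: 0.6
```

Call:
servo_tool --commands '[[[0.0, 0, 0], [0, 0, 0], 0.5], [[0.0, 0, 0], [0, 0, 0], 0.6], [[0.0, 0, 0], [0, 0, 0], 0.65], [[0, 0, 0], [0, 0, 0], 0.7], [[0, 0, 0], [0, 0, 0], 0.75]]'

```text
time_s: 3.15
ee_pos: [0.4366, -0.2944, 0.0588]
orientation: [1.305, 1.147, -1.3]
contact_force: [5.5, 1.4, 0.8]
gripper_width: 0.249
```

```bash
python3 - <<'E'
from h import *
import cv2
s=ctrl.state();print(s["ee_pos"],s["contact_force"],s["moment"],s["gripper_width"])
cv2.imwrite("pics/w2.png",ctrl.capture("wrist"))
E
```

```text
[ 0.4366 -0.2944  0.0588] [5.4575 1.419  0.7939] [ 0.2359 -0.9841  0.009 ] 0.24948458808582788
```

View pics/w2.png

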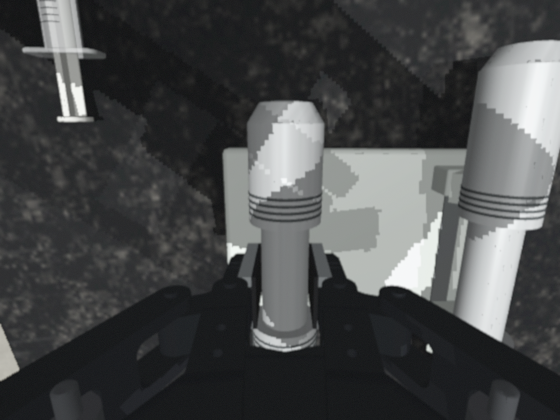

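The waist sits between the pads, with its axis vertical in the picture at column 286. I'll firm up the grip and lift.

Call:
servo_tool --commands '[[[0, 0, 0], [0, 0, 0], 0.9], [[0, 0, 0], [0, 0, 0], 1.0], [[0, 0, 0], [0, 0, 0], 1.0], [[-0.005, 0, 0], [0, 0, 0], 1.0], [[-0.01, 0, 0], [0, 0, 0], 1.0]]' --newtons 45

```text
time_s: 3.7
ee_pos: [0.436, -0.2941, 0.0685]
orientation: [1.305, 1.149, -1.3]
contact_force: [0.5, -0.2, -3.1]
gripper_width: 0.234
```

Call:
servo_tool --commands '[[[-0.03, 0, 0], [0, 0, 0], 1.0], [[-0.05, 0, 0], [0, 0, 0], 1.0], [[-0.08, 0, 0], [0, 0, 0], 1.0], [[-0.1, 0, 0], [0, 0, 0], 1.0], [[-0.11, 0, 0], [0, 0, 0], 1.0]]'

```text
time_s: 4.2
ee_pos: [0.4366, -0.2951, 0.1811]
orientation: [1.305, 1.145, -1.299]
contact_force: [0.1, -0.2, -2.8]
gripper_width: 0.239
```

```bash
python3 - <<'E'
from h import *
s=ctrl.state();print(s["contact_force"],s["moment"],s["gripper_width"])
# groove axis: line through g1,g2; groove point 110 mm before the mouth
m=np.array([.5515,.203]);u=np.array([np.cos(1.702),np.sin(1.702)]);g=m-.110*u;print("groove",g)
goal([*g,.20],1.702-np.pi/2)
E
```

```text
[ 0.0925 -0.1916 -2.7591] [-0.0624 -0.0331 -0.021 ] 0.2386138098767742
groove [0.5659 0.0939]
shift [-0.0181  0.079  -0.4023] turn [-0.2582 -0.001  -0.0032] jaw yaw now -0.12701799780145195 pos [ 0.4366 -0.2951  0.1811]
```

Call:
servo_tool --commands '[[[-0.018, 0.079, -0.402], [-0.258, 0, 0], 1.0], [[-0.018, 0.079, -0.402], [-0.258, 0, 0], 1.0], [[-0.018, 0.079, -0.402], [-0.258, 0, 0], 1.0], [[-0.018, 0.079, -0.402], [-0.258, 0, 0], 1.0], [[-0.018, 0.079, -0.402], [-0.258, 0, 0], 1.0]]'

```text
time_s: 4.7
ee_pos: [0.5148, -0.0557, 0.1909]
orientation: [1.114, 1.267, -1.11]
contact_force: [0.5, -0.3, -1.6]
gripper_width: 0.232
```

```bash
python3 - <<'E'
from h import *
goal([.5659,.0939,.20],1.702-np.pi/2)
E
```

```text
shift [-0.0088  0.0702 -0.1417] turn [-0.0006 -0.0009 -0.0022] jaw yaw now 0.13059286563979805 pos [ 0.5148 -0.0557  0.1909]
```

Call:
servo_tool --commands '[[[-0.009, 0.07, -0.142], [0, 0, 0], 1.0], [[-0.009, 0.07, -0.142], [0, 0, 0], 1.0], [[-0.009, 0.07, -0.142], [0, 0, 0], 1.0], [[-0.009, 0.07, -0.142], [0, 0, 0], 1.0], [[-0.009, 0.07, -0.142], [0, 0, 0], 1.0]]'

```text
time_s: 5.2
ee_pos: [0.5654, 0.0956, 0.1994]
orientation: [1.111, 1.27, -1.109]
contact_force: [-0.5, -1.1, -2.6]
gripper_width: 0.232
```

```bash
python3 - <<'E'
from h import *
import cv2
goal([.5659,.0939,.20],1.702-np.pi/2)
P=ctrl.camera_params("wrist");im=ctrl.capture("wrist");np.save("P2.npy",P,allow_pickle=True)
cv2.imwrite("pics/w3.png",im)
m=np.array([.5515,.203]);u=np.array([np.cos(1.702),np.sin(1.702)]);n=np.array([u[1],-u[0]])
for w in(-.017,0,.017):print(w,[w2px(P,[*(m-d*u+n*w),.0435]) for d in(0,.03,.06)])
E
```

```text
shift [-0.0006  0.0002  0.0018] turn [ 0.0026 -0.0007 -0.0005] jaw yaw now 0.1338118883447079 pos [0.5654 0.0956 0.1994]
-0.017 [array([264.7214,  68.2251]), array([265.2628, 106.2989]), array([265.7733, 142.1936])]
0 [array([285.3179,  68.2489]), array([285.2526, 106.3209]), array([285.1911, 142.2141])]
0.017 [array([305.9134,  68.2726]), array([305.2414, 106.343 ]), array([304.6079, 142.2346])]
```

View pics/w3.png

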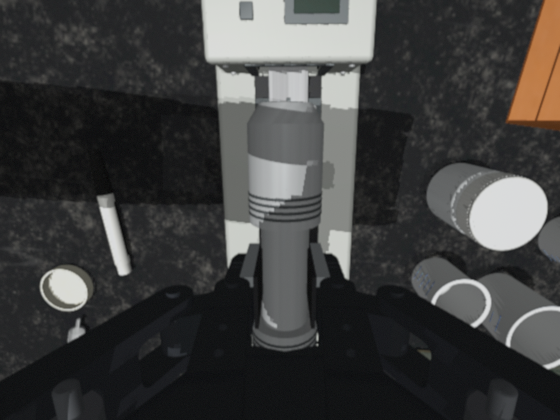

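```bash
python3 - <<'E'
import cv2
im=cv2.imread("pics/w3.png");cv2.imwrite("pics/w3c.png",cv2.resize(im[40:120,210:370],None,fx=5,fy=5,interpolation=cv2.INTER_CUBIC))
E
```

```text
(no output)
```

View pics/w3c.png

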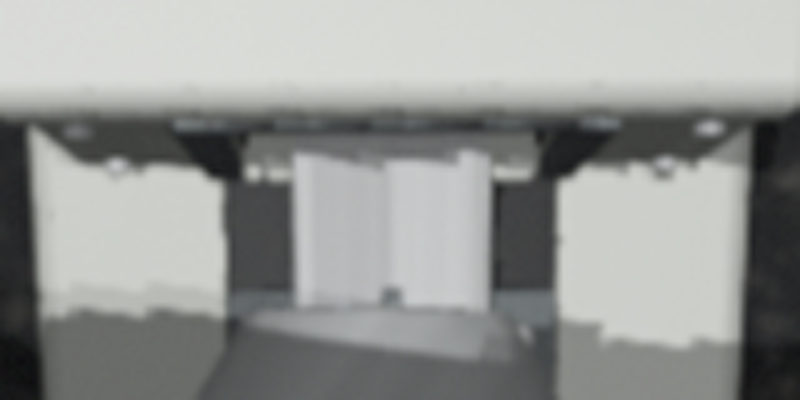

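The groove shows at columns 269–308, centre 288.6, against a predicted 285.3. After correcting for the camera offset seen on the held cell, that means about +2 mm along tool y. The groove runs parallel to the tool. I'll descend to about 5 mm above seating.

Call:
servo_tool --commands '[[[0.03, 0.002, 0.0], [0, 0, 0], 1.0], [[0.065, 0.002, 0.0], [0, 0, 0], 1.0], [[0.1, 0.002, 0.0], [0, 0, 0], 1.0], [[0.125, 0.002, 0.0], [0, 0, 0], 1.0], [[0.13, 0.002, 0.0], [0, 0, 0], 1.0]]'

```text
time_s: 5.75
ee_pos: [0.5654, 0.0925, 0.0665]
orientation: [1.111, 1.271, -1.116]
contact_force: [-0.4, 0.3, -1.5]
gripper_width: 0.233
```

Call:
servo_tool --commands '[[[0, 0, 0], [0, 0, 0], 1.0], [[0, 0, 0], [0, 0, 0], 1.0], [[0, 0, 0], [0, 0, 0], 1.0], [[0, 0, 0], [0, 0, 0], 1.0], [[0, 0, 0], [0, 0, 0], 1.0]]'

```text
time_s: 6.25
ee_pos: [0.5657, 0.0925, 0.0672]
orientation: [1.112, 1.27, -1.115]
contact_force: [0.2, 0.5, -1.7]
gripper_width: 0.236
```

```bash
python3 - <<'E'
from h import *
import cv2
goal([.5665,.0939,.063],1.702-np.pi/2)
s=ctrl.state();print(s["contact_force"],s["moment"])
P=ctrl.camera_params("wrist");im=ctrl.capture("wrist");np.save("P3.npy",P,allow_pickle=True)
cv2.imwrite("pics/w4.png",im)
E
```

```text
shift [ 0.0042  0.001  -0.0012] turn [-0.0015 -0.0001  0.0031] jaw yaw now 0.12965820081608972 pos [0.5657 0.0925 0.0672]
[ 0.175   0.5162 -1.7467] [-0.0437 -0.0099  0.0031]
```

View pics/w4.png

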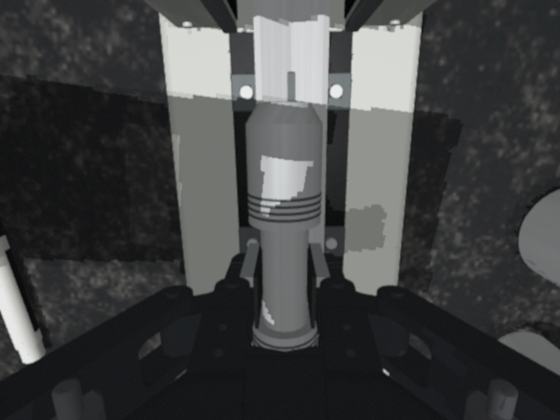

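Close up, the groove and its bolts centre on column 291 and the cell on 284.5, so the cell needs about +3 mm in tool y. I'll correct that first, then lower.

Call:
servo_tool --commands '[[[0, 0.0015, 0], [0, 0, 0], 1.0], [[0, 0.003, 0], [0, 0, 0], 1.0], [[0, 0.003, 0], [0, 0, 0], 1.0], [[0.001, 0.003, 0], [0, 0, 0], 1.0], [[0.002, 0.003, 0], [0, 0, 0], 1.0]]'

```text
time_s: 6.8
ee_pos: [0.5685, 0.093, 0.0649]
orientation: [1.111, 1.27, -1.116]
contact_force: [0.1, -0.1, -1.0]
gripper_width: 0.237
```

Call:
servo_tool --commands '[[[0.0003, 0, 0], [0, 0, 0], 1.0], [[0.0006, 0, 0], [0, 0, 0], 1.0], [[0.0009, 0, 0], [0, 0, 0], 1.0], [[0.0012, 0, 0], [0, 0, 0], 1.0], [[0.0015, 0, 0], [0, 0, 0], 1.0]]'

```text
time_s: 7.3
ee_pos: [0.5686, 0.093, 0.0635]
orientation: [1.111, 1.27, -1.115]
contact_force: [-0.2, 1.1, -0.9]
gripper_width: 0.239
```

```bash
python3 - <<'E'
from h import *
import cv2
s=ctrl.state();print(s["ee_pos"],s["contact_force"],s["moment"])
im=ctrl.capture("wrist")
a=cv2.imread("pics/w4.png");cv2.imwrite("pics/w5.png",im[0:360,140:440])
E
```

```text
[0.5686 0.093  0.0635] [-0.1687  1.0728 -0.8804] [-0.0134  0.0571  0.0058]
```

View pics/w5.png

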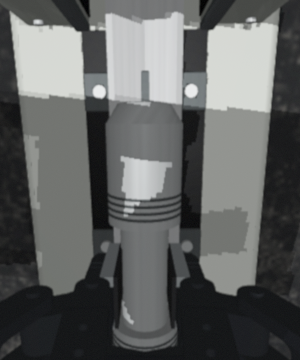

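Now aligned: bolts at 99 and 191 centre on 145, and the collar on 144.5. I'll lower gently until contact.

Call:
servo_tool --commands '[[[0.0003, 0, 0], [0, 0, 0], 1.0], [[0.0006, 0, 0], [0, 0, 0], 1.0], [[0.0009, 0, 0], [0, 0, 0], 1.0], [[0.0012, 0, 0], [0, 0, 0], 1.0], [[0.0012, 0, 0], [0, 0, 0], 1.0]]'

```text
time_s: 7.85
ee_pos: [0.5692, 0.0931, 0.0628]
orientation: [1.112, 1.269, -1.115]
contact_force: [1.1, 0.0, 1.2]
gripper_width: 0.241
```

Call:
servo_tool --commands '[[[0.0003, 0, 0], [0, 0, 0], 1.0], [[0.0003, 0, 0], [0, 0, 0], 0.74], [[0.0003, 0, 0], [0, 0, 0], 0.72], [[0.0003, 0, 0], [0, 0, 0], 0.7], [[0.0003, 0, 0], [0, 0, 0], 0.68]]'

```text
time_s: 8.35
ee_pos: [0.569, 0.093, 0.0624]
orientation: [1.112, 1.269, -1.115]
contact_force: [-0.9, 0.0, 0.4]
gripper_width: 0.32
```

Call:
servo_tool --commands '[[[0, 0, 0], [0, 0, 0], 0.68], [[0, 0, 0], [0, 0, 0], 0.74], [[0, 0, 0], [0, 0, 0], 0.8], [[0, 0, 0], [0, 0, 0], 1.0], [[0, 0, 0], [0, 0, 0], 1.0]]'

```text
time_s: 8.85
ee_pos: [0.5695, 0.0931, 0.0628]
orientation: [1.112, 1.269, -1.114]
contact_force: [1.7, 1.1, 1.1]
gripper_width: 0.238
```

Call:
servo_tool --commands '[[[0, 0, -0.004], [0, 0, 0], 1.0], [[0, 0, -0.01], [0, 0, 0], 1.0], [[0, 0, -0.016], [0, 0, 0], 1.0], [[0, 0, -0.022], [0, 0, 0], 1.0], [[0, 0, -0.025], [0, 0, 0], 1.0]]'

```text
time_s: 9.35
ee_pos: [0.566, 0.1184, 0.0628]
orientation: [1.111, 1.269, -1.114]
contact_force: [0.4, -3.4, 2.6]
gripper_width: 0.238
```

```bash
python3 - <<'E'
from h import *
s=ctrl.state();print(s["ee_pos"],s["contact_force"],s["moment"])
print("tool-frame force",R.from_rotvec(s["orientation"]).inv().apply(s["contact_force"]))
E
```

```text
[0.566  0.1184 0.0628] [ 0.4274 -3.4033  2.6098] [-0.7112  0.0328  0.1051]
tool-frame force [-2.6083 -0.0237  3.4311]
```

Call:
servo_tool --commands '[[[0, 0, -0.004], [0, 0, 0], 1.0], [[0, 0, -0.008], [0, 0, 0], 1.0], [[0, 0, -0.012], [0, 0, 0], 1.0], [[0, 0, -0.015], [0, 0, 0], 1.0], [[0, 0, -0.018], [0, 0, 0], 1.0]]'

```text
time_s: 9.85
ee_pos: [0.5635, 0.1363, 0.0627]
orientation: [1.111, 1.269, -1.114]
contact_force: [-1.3, -3.4, 2.3]
gripper_width: 0.239
```

Call:
servo_tool --commands '[[[0, 0, -0.001], [0, 0, 0], 1.0], [[0, 0, -0.002], [0, 0, 0], 1.0], [[0, 0, -0.003], [0, 0, 0], 1.0], [[0, 0, -0.004], [0, 0, 0], 1.0], [[0, 0, -0.005], [0, 0, 0], 1.0]]'

```text
time_s: 10.35
ee_pos: [0.5628, 0.1412, 0.0627]
orientation: [1.111, 1.269, -1.115]
contact_force: [-0.6, -5.6, 2.0]
gripper_width: 0.236
```

Call:
servo_tool --commands '[[[0, 0, -0.001], [0, 0, 0], 1.0], [[0, 0, -0.002], [0, 0, 0], 1.0], [[0, 0, -0.003], [0, 0, 0], 1.0], [[0, 0, -0.004], [0, 0, 0], 1.0], [[0, 0, -0.005], [0, 0, 0], 1.0]]'

```text
time_s: 10.85
ee_pos: [0.5621, 0.1462, 0.0627]
orientation: [1.11, 1.269, -1.115]
contact_force: [-0.4, -4.9, 2.9]
gripper_width: 0.236
```

Call:
servo_tool --commands '[[[0, 0, -0.0007], [0, 0, 0], 1.0], [[0, 0, -0.0014], [0, 0, 0], 1.0], [[0, 0, -0.002], [0, 0, 0], 1.0], [[0, 0, -0.0025], [0, 0, 0], 1.0], [[0, 0, -0.003], [0, 0, 0], 1.0]]'

```text
time_s: 11.35
ee_pos: [0.5616, 0.1491, 0.0627]
orientation: [1.11, 1.269, -1.115]
contact_force: [-0.6, -5.0, 3.2]
gripper_width: 0.238
```

Call:
servo_tool --commands '[[[0, 0, -0.0007], [0, 0, 0], 1.0], [[0, 0, -0.0014], [0, 0, 0], 1.0], [[0, 0, -0.002], [0, 0, 0], 1.0], [[0, 0, -0.0025], [0, 0, 0], 1.0], [[0, 0, -0.003], [0, 0, 0], 1.0]]'

```text
time_s: 11.85
ee_pos: [0.5613, 0.152, 0.0627]
orientation: [1.11, 1.269, -1.115]
contact_force: [-0.3, -6.4, 2.0]
gripper_width: 0.238
```

Call:
servo_tool --commands '[[[0, 0, -0.0005], [0, 0, 0], 1.0], [[0, 0, -0.001], [0, 0, 0], 1.0], [[0, 0, -0.0015], [0, 0, 0], 1.0], [[0, 0, -0.002], [0, 0, 0], 1.0], [[0, 0, -0.002], [0, 0, 0], 1.0]]'

```text
time_s: 12.35
ee_pos: [0.5612, 0.1526, 0.0627]
orientation: [1.108, 1.267, -1.116]
contact_force: [0.7, -10.7, 2.3]
gripper_width: 0.238
```

Call:
servo_tool --commands '[[[0, 0, -0.0018], [0, 0, 0], 1.0], [[0, 0, -0.002], [0, 0, 0], 1.0], [[0, 0, -0.0022], [0, 0, 0], 1.0], [[0, 0, -0.0024], [0, 0, 0], 1.0], [[0, 0, -0.0026], [0, 0, 0], 1.0]]'

```text
time_s: 12.85
ee_pos: [0.5612, 0.1529, 0.0627]
orientation: [1.104, 1.264, -1.118]
contact_force: [0.1, -13.2, 2.9]
gripper_width: 0.234
```

```bash
python3 - <<'E'
from h import *
import cv2
s=ctrl.state();print(s["ee_pos"],s["contact_force"],s["moment"])
im=ctrl.capture("wrist");cv2.imwrite("pics/w6.png",im[0:360,140:440])
E
```

```text
[0.5612 0.1529 0.0627] [  0.0774 -13.234    2.9009] [-2.3289 -0.0642  0.1472]
```

View pics/w6.png

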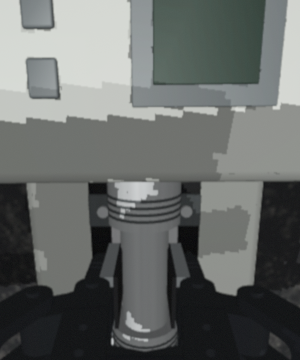

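```bash
python3 - <<'E'
from h import *
P=ctrl.camera_params("wrist");s=ctrl.state()
yw=1.703;u=np.array([np.cos(yw),np.sin(yw)])
A=lambda uv,z:px2w(0,uv,z,P)[:2]@u
m=A((285,181),.092);print("mouth",m,"top-cam mouth",np.array([.5515,.203])@u,"tcp",s["ee_pos"][:2]@u)
print("shoulder",[(r,A((285,r),.0686)-m) for r in(222,225,228)])
P3=np.load("P3.npy",allow_pickle=True).item()
t3=np.array([.5657,.0925])@u;B=lambda uv,z:px2w(0,uv,z,P3)[:2]@u-t3
print("w4 rel tcp: shoulder",[B((285,r),.0672-.0102+.016) for r in(222,225,228)],"nose face",[B((285,r),.0672-.0102+.011) for r in(100,103)],"hood base-line",)
from h import w2px
print(s["moment"],s["orientation"])
E
```

```text
mouth 0.12721588077055185 top-cam mouth 0.12853045864517104 tcp 0.07756194220159802
shoulder [(222, np.float64(-0.021358959742190778)), (225, np.float64(-0.0226253391150842)), (228, np.float64(-0.0238986872986596))]
w4 rel tcp: shoulder [np.float64(0.02818420672329025), np.float64(0.02691829120878103), np.float64(0.025645653707581935)] nose face [np.float64(0.07482078986505983), np.float64(0.07374594241879012)] hood base-line
[-2.1903  0.0127  0.0649] [ 1.1037  1.2639 -1.1179]
```

By the image the nose is about 25–27 mm inside the mouth, so this is the roller riding up the chamfer; the nearest possible seal contact is at 28 mm. I'll push on gradually.

Call:
servo_tool --commands '[[[0, 0, -0.0026], [0, 0, 0], 1.0], [[0, 0, -0.0028], [0, 0, 0], 1.0], [[0, 0, -0.003], [0, 0, 0], 1.0], [[0, 0, -0.003], [0, 0, 0], 1.0], [[0, 0, -0.003], [0, 0, 0], 1.0]]'

```text
time_s: 13.4
ee_pos: [0.5611, 0.1533, 0.0627]
orientation: [1.1, 1.261, -1.12]
contact_force: [0.0, -14.5, 3.2]
gripper_width: 0.241
```

```bash
python3 - <<'E'
from h import *
s=ctrl.state();print(R.from_rotvec(s["orientation"]).as_matrix(),s["contact_force"],s["moment"])
goal(s["ee_pos"],.1318)
E
```

```text
[[-0.002   0.9913  0.1319]
 [-0.0143  0.1318 -0.9912]
 [-0.9999 -0.0039  0.0139]] [  0.0377 -14.4913   3.239 ] [-2.3079 -0.0235 -0.0018]
shift [0. 0. 0.] turn [0.0004 0.0139 0.0039] jaw yaw now 0.13221364587219087 pos [0.5611 0.1533 0.0627]
```

The tool has pitched about 0.014 rad from compliance. I'll straighten it while pushing on; the depth still rules out the stop.

Call:
servo_tool --commands '[[[0, 0, -0.0028], [0, 0.005, 0], 1.0], [[0, 0, -0.003], [0, 0.01, 0], 1.0], [[0, 0, -0.003], [0, 0.014, 0], 1.0], [[0, 0, -0.003], [0, 0.014, 0], 1.0], [[0, 0, -0.003], [0, 0.014, 0], 1.0]]'

```text
time_s: 13.9
ee_pos: [0.561, 0.1537, 0.0627]
orientation: [1.105, 1.268, -1.116]
contact_force: [0.1, -14.9, 3.4]
gripper_width: 0.238
```

```bash
cat >cmp.py <<'E'
import cv2,sys
from h import *
ref=cv2.imread("pics/w6.png");im=ctrl.capture("wrist")[0:360,140:440]
cv2.imwrite(f"pics/{sys.argv[1]}.png",im)
def f(n,r0,r1,c0,c1):
    a=np.float32(cv2.cvtColor(ref[r0:r1,c0:c1],6));b=np.float32(cv2.cvtColor(im[r0:r1,c0:c1],6))
    print(n,cv2.phaseCorrelate(a,b,cv2.createHanningWindow(a.shape[::-1],cv2.CV_32F)))
f("hood btn",45,110,10,80); f("bolts",195,235,183,200)
f("rings",190,240,105,185); f("rear",315,350,110,185)
for x in(145,120,170):print(im[170:240:1,x,1].tolist()) if len(sys.argv)>2 else 0
s=ctrl.state();print(s["ee_pos"],s["contact_force"])
E
python3 cmp.py w7
```

```text
hood btn ((0.67414260482213, 2.843592771512384), 0.878683007793662)
bolts ((0.3097001315058172, 1.420626250207878), 1.0014247785011927)
rings ((-0.12256200666692507, 0.4260177998536214), 0.7363110990524292)
rear ((0.8482832082214458, 0.8919535641026712), 0.6608533742692736)
[0.5611 0.1537 0.0627] [  0.4689 -13.3815   4.0754]
```

The cell is moving with the gripper and not slipping: the bolts shifted 1.4 px and the rings 0.4 px. I'll continue.

Call:
servo_tool --commands '[[[0, 0, -0.003], [0, 0.004, 0], 1.0], [[0, 0, -0.0033], [0, 0.004, 0], 1.0], [[0, 0, -0.0035], [0, 0.004, 0], 1.0], [[0, 0, -0.0035], [0, 0.004, 0], 1.0], [[0, 0, -0.0035], [0, 0.004, 0], 1.0]]'

```text
time_s: 14.45
ee_pos: [0.5609, 0.1545, 0.0627]
orientation: [1.104, 1.268, -1.117]
contact_force: [0.3, -14.1, 3.8]
gripper_width: 0.234
```

Call:
servo_tool --commands '[[[0, 0, -0.003], [0, 0.004, 0], 1.0], [[0, 0, -0.0033], [0, 0.004, 0], 1.0], [[0, 0, -0.0035], [0, 0.004, 0], 1.0], [[0, 0, -0.0035], [0, 0.004, 0], 1.0], [[0, 0, -0.0035], [0, 0.004, 0], 1.0]]'

```text
time_s: 14.95
ee_pos: [0.5608, 0.1557, 0.0627]
orientation: [1.103, 1.268, -1.117]
contact_force: [-0.5, -13.3, 3.0]
gripper_width: 0.236
```

```bash
python3 cmp.py w8; python3 -c "
from h import *;s=ctrl.state();goal(s['ee_pos'],.1318)"
```

```text
hood btn ((1.4653752634607926, 10.73526608722917), 0.6808798475030028)
bolts ((0.04153398533295771, 5.163360525268988), 0.9246920386950175)
rings ((0.6785483463452451, 0.3011432369839362), 0.698756847858429)
rear ((0.8036662707615889, 0.632920366466994), 0.5482774066925049)
[0.5607 0.1557 0.0627] [ -0.1498 -12.8963   3.7273]
shift [0. 0. 0.] turn [0.0015 0.0064 0.0054] jaw yaw now 0.13325369192395833 pos [0.5607 0.1557 0.0627]
```

Force is falling and the cell is moving, so it is over the roller. From here I'll use smaller advances.

Call:
servo_tool --commands '[[[0, 0, -0.0026], [0, 0.003, 0], 1.0], [[0, 0, -0.0026], [0, 0.003, 0], 1.0], [[0, 0, -0.0028], [0, 0.003, 0], 1.0], [[0, 0, -0.003], [0, 0.003, 0], 1.0], [[0, 0, -0.003], [0, 0.003, 0], 1.0]]'

```text
time_s: 15.5
ee_pos: [0.5606, 0.1568, 0.0627]
orientation: [1.103, 1.268, -1.118]
contact_force: [0.2, -12.2, 4.1]
gripper_width: 0.237
```

Call:
servo_tool --commands '[[[0, 0, -0.0025], [0, 0.003, 0], 1.0], [[0, 0, -0.0026], [0, 0.003, 0], 1.0], [[0, 0, -0.0027], [0, 0.003, 0], 1.0], [[0, 0, -0.0027], [0, 0.003, 0], 1.0], [[0, 0, -0.0027], [0, 0.003, 0], 1.0]]'

```text
time_s: 16.0
ee_pos: [0.5605, 0.1577, 0.0627]
orientation: [1.102, 1.268, -1.118]
contact_force: [0.5, -11.6, 3.2]
gripper_width: 0.237
```

Call:
servo_tool --commands '[[[0, 0, -0.0026], [0, 0.003, 0], 1.0], [[0, 0, -0.0027], [0, 0.003, 0], 1.0], [[0, 0, -0.0028], [0, 0.003, 0], 1.0], [[0, 0, -0.0028], [0, 0.003, 0], 1.0], [[0, 0, -0.0028], [0, 0.003, 0], 1.0]]'

```text
time_s: 16.5
ee_pos: [0.5603, 0.1588, 0.0627]
orientation: [1.102, 1.268, -1.118]
contact_force: [0.2, -11.7, 3.3]
gripper_width: 0.234
```

```bash
python3 cmp.py w9; python3 -c "
from h import *;s=ctrl.state();goal(s['ee_pos'],.1318)"
```

```text
hood btn ((2.1702902588964434, 22.440972127191394), 0.5028626131422725)
bolts ((-0.14994268532218946, 10.592437838034389), 0.5045476873715719)
rings ((1.6061389776187127, 0.03282330508930542), 0.8245462160110474)
rear ((0.7169995070195796, -0.988624308822267), 0.2607429504394531)
[0.5604 0.1588 0.0628] [  0.0517 -10.6625   2.5806]
shift [0. 0. 0.] turn [0.0017 0.0076 0.0064] jaw yaw now 0.13344587465188937 pos [0.5604 0.1588 0.0628]
```

Sliding friction is steady at about 11 N, which is near the top of the range. I'll use an advance offset that limits the stall force.

Call:
servo_tool --commands '[[[0, 0, -0.0028], [0, 0.004, 0], 1.0], [[0, 0, -0.003], [0, 0.004, 0], 1.0], [[0, 0, -0.0032], [0, 0.004, 0], 1.0], [[0, 0, -0.0033], [0, 0.004, 0], 1.0], [[0, 0, -0.0033], [0, 0.004, 0], 1.0]]'

```text
time_s: 17.05
ee_pos: [0.5601, 0.1603, 0.0627]
orientation: [1.102, 1.269, -1.118]
contact_force: [0.6, -11.6, 3.3]
gripper_width: 0.237
```

Call:
servo_tool --commands '[[[0, 0, -0.0028], [0, 0.004, 0], 1.0], [[0, 0, -0.003], [0, 0.004, 0], 1.0], [[0, 0, -0.0032], [0, 0.004, 0], 1.0], [[0, 0, -0.0033], [0, 0.004, 0], 1.0], [[0, 0, -0.0033], [0, 0.004, 0], 1.0]]'

```text
time_s: 17.55
ee_pos: [0.5599, 0.1618, 0.0627]
orientation: [1.102, 1.269, -1.118]
contact_force: [-0.3, -11.5, 4.0]
gripper_width: 0.238
```

Call:
servo_tool --commands '[[[0, 0, -0.0028], [0, 0.004, 0], 1.0], [[0, 0, -0.003], [0, 0.004, 0], 1.0], [[0, 0, -0.0032], [0, 0.004, 0], 1.0], [[0, 0, -0.0033], [0, 0.004, 0], 1.0], [[0, 0, -0.0033], [0, 0.004, 0], 1.0]]'

```text
time_s: 18.05
ee_pos: [0.5597, 0.1633, 0.0627]
orientation: [1.102, 1.27, -1.118]
contact_force: [0.7, -11.4, 3.2]
gripper_width: 0.238
```

Call:
servo_tool --commands '[[[0, 0, -0.0028], [0, 0.003, 0], 1.0], [[0, 0, -0.003], [0, 0.003, 0], 1.0], [[0, 0, -0.0032], [0, 0.003, 0], 1.0], [[0, 0, -0.0033], [0, 0.003, 0], 1.0], [[0, 0, -0.0033], [0, 0.003, 0], 1.0]]'

```text
time_s: 18.55
ee_pos: [0.5595, 0.1648, 0.0627]
orientation: [1.102, 1.27, -1.119]
contact_force: [-0.4, -11.7, 4.1]
gripper_width: 0.241
```

Call:
servo_tool --commands '[[[0, 0, -0.0028], [0, 0.003, 0], 1.0], [[0, 0, -0.003], [0, 0.003, 0], 1.0], [[0, 0, -0.0032], [0, 0.003, 0], 1.0], [[0, 0, -0.0033], [0, 0.003, 0], 1.0], [[0, 0, -0.0033], [0, 0.003, 0], 1.0]]'

```text
time_s: 19.05
ee_pos: [0.5593, 0.1663, 0.0627]
orientation: [1.101, 1.27, -1.119]
contact_force: [-0.5, -12.2, 5.0]
gripper_width: 0.234
```

Call:
servo_tool --commands '[[[0, 0, -0.0028], [0, 0.003, 0], 1.0], [[0, 0, -0.003], [0, 0.003, 0], 1.0], [[0, 0, -0.0032], [0, 0.003, 0], 1.0], [[0, 0, -0.0033], [0, 0.003, 0], 1.0], [[0, 0, -0.0033], [0, 0.003, 0], 1.0]]'

```text
time_s: 19.55
ee_pos: [0.5591, 0.1677, 0.0627]
orientation: [1.101, 1.27, -1.12]
contact_force: [-0.7, -11.6, 2.2]
gripper_width: 0.235
```

Call:
servo_tool --commands '[[[0, 0, -0.0028], [0, 0.003, 0], 1.0], [[0, 0, -0.003], [0, 0.003, 0], 1.0], [[0, 0, -0.0032], [0, 0.003, 0], 1.0], [[0, 0, -0.0033], [0, 0.003, 0], 1.0], [[0, 0, -0.0033], [0, 0.003, 0], 1.0]]'

```text
time_s: 20.05
ee_pos: [0.5589, 0.1692, 0.0627]
orientation: [1.1, 1.27, -1.12]
contact_force: [-0.1, -12.1, 2.5]
gripper_width: 0.236
```

Call:
servo_tool --commands '[[[0, 0, -0.0028], [0, 0.003, 0], 1.0], [[0, 0, -0.003], [0, 0.003, 0], 1.0], [[0, 0, -0.0032], [0, 0.003, 0], 1.0], [[0, 0, -0.0033], [0, 0.003, 0], 1.0], [[0, 0, -0.0033], [0, 0.003, 0], 1.0]]'

```text
time_s: 20.55
ee_pos: [0.5587, 0.1707, 0.0627]
orientation: [1.099, 1.27, -1.121]
contact_force: [0.0, -11.3, 3.6]
gripper_width: 0.235
```

```bash
python3 cmp.py w10; python3 -c "
from h import *;s=ctrl.state();goal(s['ee_pos'],.1318)"
```

```text
hood btn ((-0.06756109242792974, -0.2160356057084556), 0.7632831741630295)
bolts ((0.4098815477643569, 0.5928725939122685), 0.26086571680174936)
rings ((16.949842563021786, 2.54957255468781), -0.04565839767456055)
rear ((1.4322949429493903, 0.8837871198181269), 0.3496469935664424)
[0.5587 0.1707 0.0627] [  0.4698 -11.9321   3.6337]
shift [0. 0. 0.] turn [0.002  0.008  0.0097] jaw yaw now 0.13380071880080524 pos [0.5587 0.1707 0.0627]
```

Call:
servo_tool --commands '[[[0, 0, -0.0028], [0, 0.004, 0.002], 1.0], [[0, 0, -0.003], [0, 0.004, 0.002], 1.0], [[0, 0, -0.0032], [0, 0.004, 0.002], 1.0], [[0, 0, -0.0033], [0, 0.004, 0.002], 1.0], [[0, 0, -0.0033], [0, 0.004, 0.002], 1.0]]'

```text
time_s: 21.1
ee_pos: [0.5585, 0.1722, 0.0627]
orientation: [1.101, 1.269, -1.119]
contact_force: [0.0, -11.9, 3.1]
gripper_width: 0.236
```

Call:
servo_tool --commands '[[[0, 0, -0.0028], [0, 0.004, 0.002], 1.0], [[0, 0, -0.003], [0, 0.004, 0.002], 1.0], [[0, 0, -0.0032], [0, 0.004, 0.002], 1.0], [[0, 0, -0.0033], [0, 0.004, 0.002], 1.0], [[0, 0, -0.0033], [0, 0.004, 0.002], 1.0]]'

```text
time_s: 21.6
ee_pos: [0.5583, 0.1735, 0.0627]
orientation: [1.102, 1.268, -1.118]
contact_force: [0.6, -13.4, 3.7]
gripper_width: 0.234
```

Call:
servo_tool --commands '[[[0, 0, -0.0028], [0, 0.004, 0.002], 1.0], [[0, 0, -0.003], [0, 0.004, 0.002], 1.0], [[0, 0, -0.0032], [0, 0.004, 0.002], 1.0], [[0, 0, -0.0033], [0, 0.004, 0.002], 1.0], [[0, 0, -0.0033], [0, 0.004, 0.002], 1.0]]'

```text
time_s: 22.1
ee_pos: [0.5581, 0.175, 0.0627]
orientation: [1.103, 1.268, -1.117]
contact_force: [-0.0, -12.0, 4.3]
gripper_width: 0.234
```

Call:
servo_tool --commands '[[[0, 0, -0.0028], [0, 0.004, 0.001], 1.0], [[0, 0, -0.003], [0, 0.004, 0.001], 1.0], [[0, 0, -0.0032], [0, 0.004, 0.001], 1.0], [[0, 0, -0.0033], [0, 0.004, 0.001], 1.0], [[0, 0, -0.0033], [0, 0.004, 0.001], 1.0]]'

```text
time_s: 22.6
ee_pos: [0.5579, 0.1763, 0.0627]
orientation: [1.103, 1.268, -1.116]
contact_force: [0.0, -11.8, 3.3]
gripper_width: 0.233
```

Call:
servo_tool --commands '[[[0, 0, -0.0028], [0, 0.004, 0.001], 1.0], [[0, 0, -0.003], [0, 0.004, 0.001], 1.0], [[0, 0, -0.0032], [0, 0.004, 0.001], 1.0], [[0, 0, -0.0033], [0, 0.004, 0.001], 1.0], [[0, 0, -0.0033], [0, 0.004, 0.001], 1.0]]'

```text
time_s: 23.1
ee_pos: [0.5577, 0.1777, 0.0627]
orientation: [1.104, 1.268, -1.116]
contact_force: [-0.6, -11.9, 3.5]
gripper_width: 0.236
```

The force has been constant for a long stretch, so I'll check that the cell isn't slipping in the pads.

```bash
python3 cmp.py w11 | tail -1; python3 - <<'E'
import cv2
for n in("w6","w9","w10","w11"):
    im=cv2.imread(f"pics/{n}.png",0)
    print(n);[print(x,im[318:360,x].tolist()) for x in(135,155)]
E
```

```text
[0.5577 0.1778 0.0627] [  0.7491 -12.3932   3.9478]
w6
135 [108, 108, 106, 109, 135, 171, 187, 189, 189, 189, 189, 183, 149, 100, 80, 79, 80, 78, 83, 118, 157, 147, 118, 109, 110, 111, 108, 88, 61, 63, 86, 76, 45, 25, 22, 21, 22, 21, 20, 19, 20, 20]
155 [108, 108, 108, 107, 107, 107, 107, 108, 107, 107, 107, 103, 90, 80, 80, 79, 79, 79, 79, 87, 102, 109, 109, 110, 109, 111, 107, 86, 63, 66, 88, 73, 37, 20, 22, 20, 21, 21, 20, 20, 20, 21]
w9
135 [123, 158, 175, 178, 177, 178, 185, 189, 190, 190, 191, 184, 150, 101, 79, 80, 80, 79, 84, 122, 173, 191, 194, 194, 185, 153, 117, 88, 62, 62, 86, 77, 46, 26, 22, 22, 20, 20, 18, 20, 22, 22]
155 [107, 108, 108, 108, 108, 107, 107, 108, 108, 108, 107, 104, 91, 82, 80, 80, 79, 79, 80, 92, 104, 110, 111, 111, 111, 111, 106, 85, 58, 65, 89, 73, 39, 21, 21, 23, 21, 18, 19, 22, 21, 21]
w10
135 [114, 124, 132, 133, 138, 159, 178, 185, 187, 190, 192, 186, 155, 106, 82, 80, 80, 80, 84, 122, 174, 193, 195, 195, 189, 166, 137, 106, 69, 63, 87, 78, 47, 26, 20, 23, 21, 19, 19, 20, 21, 23]
155 [109, 109, 109, 109, 108, 109, 109, 109, 109, 109, 109, 105, 92, 83, 81, 79, 79, 81, 82, 91, 104, 110, 128, 168, 184, 187, 180, 141, 79, 70, 91, 75, 38, 21, 20, 22, 24, 21, 21, 20, 21, 20]
w11
135 [110, 108, 113, 137, 174, 190, 192, 191, 191, 192, 189, 166, 124, 89, 81, 81, 81, 80, 80, 115, 172, 193, 195, 194, 194, 195, 189, 152, 88, 63, 87, 78, 47, 22, 23, 22, 22, 21, 19, 18, 21, 19]
155 [109, 109, 108, 109, 109, 109, 109, 109, 110, 110, 109, 106, 93, 82, 79, 80, 80, 79, 81, 89, 103, 111, 112, 111, 111, 114, 120, 104, 74, 72, 90, 73, 38, 22, 22, 24, 20, 18, 20, 20, 20, 21]
```

The rear-collar edges are at identical rows in every picture, so there is no slip. Continuing.

Call:
servo_tool --commands '[[[0, 0, -0.0028], [0, 0.004, 0.001], 1.0], [[0, 0, -0.003], [0, 0.004, 0.001], 1.0], [[0, 0, -0.0032], [0, 0.004, 0.001], 1.0], [[0, 0, -0.0032], [0, 0.004, 0.001], 1.0], [[0, 0, -0.0032], [0, 0.004, 0.001], 1.0]]'

```text
time_s: 23.65
ee_pos: [0.5575, 0.1791, 0.0627]
orientation: [1.104, 1.268, -1.115]
contact_force: [0.8, -11.1, 3.4]
gripper_width: 0.236
```

Call:
servo_tool --commands '[[[0, 0, -0.0028], [0, 0.004, 0.001], 1.0], [[0, 0, -0.003], [0, 0.004, 0.001], 1.0], [[0, 0, -0.0032], [0, 0.004, 0.001], 1.0], [[0, 0, -0.0032], [0, 0.004, 0.001], 1.0], [[0, 0, -0.0032], [0, 0.004, 0.001], 1.0]]'

```text
time_s: 24.15
ee_pos: [0.5573, 0.1801, 0.0627]
orientation: [1.104, 1.268, -1.115]
contact_force: [0.7, -12.7, 3.9]
gripper_width: 0.237
```

Call:
servo_tool --commands '[[[0, 0, -0.0028], [0, 0.004, 0.001], 1.0], [[0, 0, -0.003], [0, 0.004, 0.001], 1.0], [[0, 0, -0.0032], [0, 0.004, 0.001], 1.0], [[0, 0, -0.0032], [0, 0.004, 0.001], 1.0], [[0, 0, -0.0032], [0, 0.004, 0.001], 1.0]]'

```text
time_s: 24.65
ee_pos: [0.5572, 0.1809, 0.0627]
orientation: [1.104, 1.267, -1.114]
contact_force: [1.1, -14.3, 3.3]
gripper_width: 0.233
```

Call:
servo_tool --commands '[[[0, 0, -0.0028], [0, 0.004, 0.001], 1.0], [[0, 0, -0.003], [0, 0.004, 0.001], 1.0], [[0, 0, -0.0032], [0, 0.004, 0.001], 1.0], [[0, 0, -0.0033], [0, 0.004, 0.001], 1.0], [[0, 0, -0.0033], [0, 0.004, 0.001], 1.0]]'

```text
time_s: 25.15
ee_pos: [0.5571, 0.1817, 0.0627]
orientation: [1.104, 1.266, -1.114]
contact_force: [0.2, -14.1, 4.1]
gripper_width: 0.24
```

Call:
servo_tool --commands '[[[0, 0, -0.0028], [0, 0.004, 0.001], 1.0], [[0, 0, -0.003], [0, 0.004, 0.001], 1.0], [[0, 0, -0.0032], [0, 0.004, 0.001], 1.0], [[0, 0, -0.0033], [0, 0.004, 0.001], 1.0], [[0, 0, -0.0033], [0, 0.004, 0.001], 1.0]]'

```text
time_s: 25.65
ee_pos: [0.557, 0.1823, 0.0627]
orientation: [1.103, 1.265, -1.114]
contact_force: [0.7, -15.1, 4.6]
gripper_width: 0.236
```

Call:
servo_tool --commands '[[[0, 0, -0.003], [0, 0.004, 0.001], 1.0], [[0, 0, -0.0033], [0, 0.004, 0.001], 1.0], [[0, 0, -0.0034], [0, 0.004, 0.001], 1.0], [[0, 0, -0.0034], [0, 0.004, 0.001], 1.0], [[0, 0, -0.0034], [0, 0.004, 0.001], 1.0]]'

```text
time_s: 26.15
ee_pos: [0.557, 0.1824, 0.0627]
orientation: [1.101, 1.263, -1.115]
contact_force: [0.4, -17.7, 4.7]
gripper_width: 0.236
```

```bash
python3 cmp.py w12|tail -1;python3 cmp.py w13|tail -1; python3 -c "
from h import *;s=ctrl.state();goal(s['ee_pos'],.1318)
import cv2
im=cv2.imread('pics/w13.png',0);print(im[318:360,155].tolist())"
```

```text
[0.557  0.1824 0.0627] [  1.4438 -17.1089   4.1156]
[0.557  0.1824 0.0627] [  1.7503 -17.8215   3.371 ]
shift [0. 0. 0.] turn [0.0031 0.0103 0.0019] jaw yaw now 0.13488257978381038 pos [0.557  0.1824 0.0627]
[109, 110, 109, 109, 109, 110, 109, 109, 110, 109, 109, 105, 92, 82, 80, 81, 80, 80, 80, 90, 103, 109, 128, 167, 184, 188, 181, 143, 81, 66, 90, 74, 39, 21, 22, 21, 22, 21, 20, 20, 20, 22]
```

It stalled at y = 0.1824 with force rising from 15 to 17.7 N, after about 3 mm of softer seal travel and with no slip. That is the solid stop. I'll ease to a light forward bias, then open.

Call:
servo_tool --commands '[[[0, 0, -0.0015], [0, 0, 0], 1.0], [[0, 0, -0.001], [0, 0, 0], 1.0], [[0, 0, -0.001], [0, 0, 0], 0.74], [[0, 0, -0.0005], [0, 0, 0], 0.7], [[0, 0, -0.0005], [0, 0, 0], 0.65]]'

```text
time_s: 26.75
ee_pos: [0.5566, 0.1836, 0.0624]
orientation: [1.102, 1.264, -1.115]
contact_force: [-0.1, 0.7, 0.1]
gripper_width: 0.353
```

Call:
servo_tool --commands '[[[0, 0, 0], [0, 0, 0], 0.6], [[0, 0, 0], [0, 0, 0], 0.5], [[0, 0, 0], [0, 0, 0], 0.4], [[0, 0, 0], [0, 0, 0], 0.35], [[0, 0, 0], [0, 0, 0], 0.35]]'

```text
time_s: 27.25
ee_pos: [0.5566, 0.1837, 0.0624]
orientation: [1.102, 1.264, -1.115]
contact_force: [-0.0, -0.6, 0.4]
gripper_width: 0.648
```

```bash
python3 cmp.py w14|tail -1; python3 -c "
from h import *;s=ctrl.state();print(s['gripper_width']);goal([*s['ee_pos'][:2],.2],.1318)"
```

```text
[0.5566 0.1836 0.0624] [ 0.0669  0.2173 -0.5655]
0.6519640318466361
shift [-0.1376 -0.0003  0.0012] turn [0.003  0.009  0.0021] jaw yaw now 0.13474984915209148 pos [0.5566 0.1836 0.0624]
```

Call:
servo_tool --commands '[[[-0.02, 0, 0], [0, 0, 0], 0.35], [[-0.05, 0, 0], [0, 0, 0], 0.35], [[-0.09, 0, 0.02], [0, 0, 0], 0.3], [[-0.12, 0, 0.05], [0, 0, 0], 0.3], [[-0.14, 0, 0.07], [0, 0, 0], 0.3]]'

```text
time_s: 27.8
ee_pos: [0.5673, 0.1146, 0.2064]
orientation: [1.104, 1.261, -1.112]
contact_force: [1.0, -0.4, 0.1]
gripper_width: 0.702
```

Call:
servo_tool --commands '[[[0, 0, 0.01], [0, 0, 0], 0.3], [[0, 0, 0.01], [0, 0, 0], 0.3], [[0, 0, 0.01], [0, 0, 0], 0.3], [[0, 0, 0.01], [0, 0, 0], 0.3], [[0, 0, 0.01], [0, 0, 0], 0.3]]'

```text
time_s: 28.3
ee_pos: [0.5679, 0.1053, 0.2048]
orientation: [1.102, 1.264, -1.113]
contact_force: [-0.2, 0.0, 0.2]
gripper_width: 0.701
```

```bash
python3 - <<'E'
from h import *
import cv2
s=ctrl.state();print(s["ee_pos"],s["contact_force"])
P=ctrl.camera_params("wrist");im=ctrl.capture("wrist");t=ctrl.capture("scene")
u=np.array([np.cos(1.703),np.sin(1.703)]);c=np.array([.557,.1824])+.0005*u
for d in(-.075,-.025,.025):print(d,w2px(P,[*(c+d*u),.0636]))
cv2.imwrite("pics/fin.png",np.hstack([im[:,90:450],cv2.resize(t[140:300,190:370],None,fx=2.4,fy=2.4)[:420].copy() if 0 else cv2.copyMakeBorder(cv2.resize(t[140:315,190:370],(432,420)),0,0,0,0,0)]))
E
```

```text
[0.5679 0.1053 0.2048] [-0.1762  0.013   0.1621]
-0.075 [284.3519 194.542 ]
-0.025 [284.4755 135.5872]
0.025 [284.6128  70.1006]
```

View pics/fin.png

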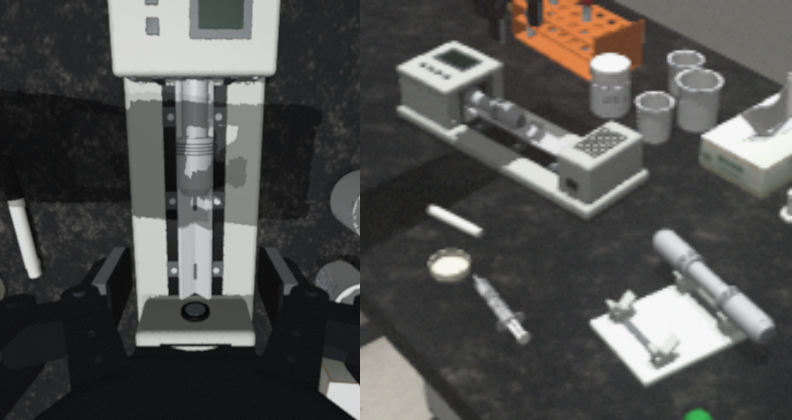

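The cell lies in the groove with its nose in the port. Its rear end is at row 195 (predicted 194.5) and its rear shoulder at about 136, so it has not sprung back. The long cell is still on the rest.

```bash
python3 -c "
from workcell import ctrl
print(ctrl.hand_in())"
```

```text
the job is handed in; nothing more can be done
None
```

The short cell is loaded in the polarimeter, fully home against the end stop as far as I could feel, and I have handed the job in at about 28 s of robot time. I took it from the near slot of the rest, laid it in the groove, slid it under the roller by its waist, let go and backed the gripper clear.

- **Roller:** lifting it took about 15 N, a little over the 13 N stated. Sliding then stayed steady at about 11–12 N, the top of the stated range.
- **Stop:** the force rose to 14–15 N over about 3 mm of travel, as expected for the seal. The cell then stalled at y = 0.1824 and the force climbed to about 17.8 N. Of that, about 12 N was friction, so roughly 6 N was on the seal and stop together.
- **Grip:** the wrist pictures showed no slip in the pads during the slide or at the stop.
- **Release:** the force dropped to about zero. The last picture puts the cell's rear end within 1 pixel of where the stop position predicts, so I saw no spring-back.
- **Rest of the scene:** the long cell is still in its slot. The bystanders I could see in the last picture (pen, jar, beaker) looked undisturbed; the timer and adapter were not checked.

**Depth disagreement:** the camera estimates of how far the nose is inside differ by 2–3 mm. They put it about 55–57 mm inside, at or just past the end of the stop's stated range. "Fully home" therefore rests on the force readings, not on the pictures.

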